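# Reset a ratchet-propped wiring board to its second notch

## Robot

A 6-joint arm with a two-finger parallel gripper is mounted at the origin on the work surface. World frame = base frame: x ahead of the robot, y to its left, z up, the work surface at z = 0. Lengths are in mm, angles in rad, forces in N, time in s.
With the tool pointing down it reaches from about 350 to 975 mm from the base axis. Payload 7.1 kg.
Tool frame: the origin (TCP) lies on the front face of the gripper's body, between the roots of the fingers; the fingertips stand 80 mm ahead of it and the grasp point (between the pads) lies 61 mm ahead of it (env.tips_ahead is the distance from the TCP to the fingertips, in mm); z points along the fingers, y is the line along which they close (so a half turn about z gives the same grasp; the last joint's range is limited). The gripper opens to 88 mm and grips with 3 to 60 N. Pads are 20 mm wide; open, the fingers measure 115 mm over their backs; the gripper's body (75 mm by 178 mm) begins 61 mm behind the grasp point.
Start: joints at [1.28, 0.423, 1.63, -0, 1.089, -0.019], TCP at [167.76, 602.048, 302.675] pointing down, gripper open.
Joint ranges: [-3, 3], [-0.9, 2.11], [0.09, 2.58], [-1.31, 4.45], [0.11, 2.69], [-2.54, 2.54]. Speed limits (rad/s): [2.39, 2.39, 3.01, 3.14, 3.14, 3.14].

## Interface

Orientations are given as a unit quaternion [x, y, z, w].
In Python, from station import env, set_gripper, viewer, workorder gives the robot as it stands. Calls block until the motion is done:
- env.reach(position, orientation): joint-space move of the TCP to a pose.
- env.move_l(position, rot=None, rate=150, f_stop=None): straight line of the TCP; rot=None keeps the orientation; rate is the mean speed in mm/s. With f_stop (N) it stops when the force on the tool has changed by that much, and returns True; else False.
- env.move_joints(angles): joint-space move.
- set_gripper(opening): finger opening in mm; the grip force is fixed at half the most; returns when the fingers have stopped.
- env.hold(seconds).
- env.ik(position, orientation): joint angles nearest the present ones, or None.
- env.read_state(): the state.
- viewer.camera(name): name is "scene" or "top" or "wrist"; returns the picture (400x640x3 uint8, blue, green, red); there is no depth.
- viewer.camera_params(name): a dict with "fx", "fy", "cx", "cy" (pixels), "dist" ([k1, k2, p1, p2, k3] as OpenCV has them; the pictures are not rectified), "pose" (4x4, takes a point from camera to world coordinates); the wrist camera has in their place "tool_from_camera" (4x4, takes a point from camera to tool coordinates, whose origin is the TCP and whose axes are the flange's). Camera axes: x right, y up, looking along -z (the intrinsics and any distortion apply to the point x, -y, -z); pixel columns grow to the right and rows downward; lengths in mm; the calibration is good to about 2 mm. A picture is of the moment at which its call begins: read the wrist's pose just before it. camera_params takes no time and is no camera call.
A pose or a line that the arm cannot do raises env.IKError and nothing moves.
- workorder.sign_off(): hands the job in; it is judged then, once.
The state is a dict: "time_s": time; "qpos": joint angles; "dq": joint speeds; "tau": joint torques, N m; "tool_pos": TCP position; "orientation": TCP orientation; "force": force on the tool from outside, world axes, zero at the start; "wrist_torque": the same for the moment, N m; "width": finger opening in mm; "grip_force": force on a finger pad.
Only numpy, scipy, OpenCV 4.12 (cv2) and the standard library are available. Lean on these libraries where they do the work, as an engineer would, in place of code of your own. Each camera call takes 0.05 s, during which the arm holds its last target. There are 200 camera calls.

## Task

The wiring board on the bench is propped too steep: bring it down to the second notch from the bottom and leave it resting there on the pawl. The ratchet only lets go at the top, so lift the board by its grab bar past the last notch, firmly but gently against the sprung top stop until the red pawl tips over, lower it under control all the way flat so that the pawl comes back in, then raise it to the second notch and let go. Do not ram the stop or let the board fall, and do not disturb the torch, the ball valve or the spare ballast.

Things in the scene. Friction and masses are not known exactly. Their poses are not given: they have to be found in the camera images.
- stand: Grey steel stand, base plate 280 x 400 x 6 mm, cheeks 114 mm high, fixed to the bench. Origin: middle of the board's width, underside of the plate; x points from the hinge to the board's free edge, y left, z up. On the left cheek: toothed quadrant, red gravity pawl with round weight (leans over the teeth when in, away when reset), yellow trip lever, spring plunger (top stop) low down.
- board_hinge (a point): Point on the board's hinge axis at mid width, 102 mm above the bench, 80 mm behind the stand's origin. The axis is level, along the stand's y. Axes as the stand's.
- board (a joint): Board angle, rad, 0 flat on the rubber rests, more is steeper. Notches at 0.16, 0.32, 0.48, 0.63; starts on the third or fourth. The sprung stop meets at 0.83 to 1.15, set differently each time and only felt: about 2.5 N per mm at the bar. Pushed 12 to 15 N beyond the weight and held half a second, the pawl tips; over 19 N rams the stop. Pawl comes in again below 0.05.
- grab_bar (a point): Middle of the round black grab bar, on its axis: 16 mm thick, free length 150 mm along the stand's y, 260 mm from the hinge axis in the board's plane, 37 mm clear of the board's free edge. Board: plywood 205 x 300 x 12 mm with two white ballasts and terminals, 0.7 to 1 kg in all (2 to 5 N at the bar), damped hinge. Axes turn with the board: x from hinge to bar.
- plunger: The sprung top stop: level steel spring plunger with a black rubber cap, 18 mm wide, on the left side of the stand, 22 mm above the bench below the hinge. Origin at the board's mid width, level with the cap, which is 208 mm to the left of it. The heel of the yellow trip lever swings forward onto it; it yields along x, 26 N per mm, and feels 3.25 times the extra push at the bar. 62 N is its limit.
- torch: Bystander: black torch standing on its head, 48 mm wide, 190 mm high, 0.3 kg. Origin at the centre of its foot.
- ball_valve: Bystander: brass ball valve with a flat red lever, 92 mm long, 47 mm high, 0.25 kg, lying on the bench. Origin under its centre, x along the pipe bore and lever.
- spare_ballast: Bystander: white ballast box 90 x 150 x 50 mm, 0.8 kg. Origin at the centre of its underside.

How it is judged (in metres and radians):
On the way, in this order (a step that is already met when the one before it is completed fails the run):
1. the board is lifted past its top notch (hinge angle above 0.75 rad) (value of joint board above 0.75 rad), for 0.1 s.
2. the board is laid flat on its rests (hinge angle below 0.035 rad) (value of joint board below 0.035 rad), for 0.2 s.
At the end, for the whole second after the job is handed in: The board stands still at its second notch (hinge angle 0.32 rad, within 0.05 rad), let go and carried by the pawl (value of joint board between 0.27 and 0.37 rad and velocity of joint board between -0.05 and 0.05 rad/s); the robot touches nothing.
It fails at once if the board is let fall (it swings down faster than 1.0 rad/s, 0.26 m/s at the grab bar) (velocity of joint board below -1 rad/s).
It fails at once if the top stop is rammed: more than 62 N on the plunger, about 19 N at the grab bar beyond the board's weight (contact force between plunger and anything else above 62 N).
It fails at once if the torch is moved more than 15 mm (distance of torch from where it was at the start of the episode above 0.015 m).
It fails at once if the ball valve is moved more than 15 mm (distance of ball_valve from where it was at the start of the episode above 0.015 m).
It fails at once if the spare ballast is moved more than 15 mm (distance of spare_ballast from where it was at the start of the episode above 0.015 m).
It also fails if it takes over 67 s, if anything falls off the work surface, if the arm or the gripper's body presses on something with over 40 N, if the wrist force passes 120 N, or if a joint passes its speed limit or range.

## Working session

There is one attempt and no reset: what is moved stays moved. The work goes in short steps, each a Python script; the robot and the scene stay as the last script left them, time stands still between calls to the robot, and variables do not carry over. Pictures are saved under pics/ and viewed, at most 10 in all, crops included, and the job is handed in when it is done.

```bash
ls; mkdir -p pics; python3 - <<'E'
from station import env, viewer
import cv2, numpy as np
for n in("scene","top"):
    cv2.imwrite(f"pics/{n}0.png",viewer.camera(n)); p=viewer.camera_params(n)
    print(n,{k:(np.round(v,3).tolist()) for k,v in p.items()})
s=env.read_state();print(s['time_s'],s['force'],s['orientation'],env.tips_ahead)
print(viewer.camera_params("wrist"))
E
```

```text
pics
scene {'fx': 455.603, 'fy': 455.603, 'cx': 312.334, 'cy': 197.143, 'dist': [-0.131, 0.0, 0.0, 0.0, 0.0], 'pose': [[0.048, -0.783, 0.62, 1297.136], [0.999, 0.04, -0.027, -11.384], [-0.004, 0.62, 0.784, 1017.215], [0.0, 0.0, 0.0, 1.0]]}
top {'fx': 390.469, 'fy': 390.469, 'cx': 317.233, 'cy': 203.164, 'dist': [-0.068, 0.0, 0.0, 0.0, 0.0], 'pose': [[0.016, 0.985, -0.169, 358.911], [-1.0, 0.013, -0.019, 3.713], [-0.017, 0.17, 0.985, 1196.196], [0.0, 0.0, 0.0, 1.0]]}
0.1 [-1.13723241  0.54165787 -0.11514837] [ 1.35470195e-01  9.90781165e-01 -7.04579670e-04 -1.11819646e-04] 80.0
{'fx': 297.52262261025544, 'fy': 297.52262261025544, 'cx': 331.1327965079239, 'cy': 190.06351210817292, 'dist': array([0.01188199, 0.        , 0.        , 0.        , 0.        ]), 'tool_from_camera': array([[ 3.99944288e-04,  9.65622011e-01,  2.59949941e-01,
         7.03757441e+01],
       [ 9.99999733e-01, -2.27171764e-04, -6.94680387e-04,
        -7.68192949e-01],
       [-6.11745386e-04,  2.59950149e-01, -9.65621844e-01,
        -8.13574271e+01],
       [ 0.00000000e+00,  0.00000000e+00,  0.00000000e+00,
         1.00000000e+00]])}
```

View pics/scene0.png

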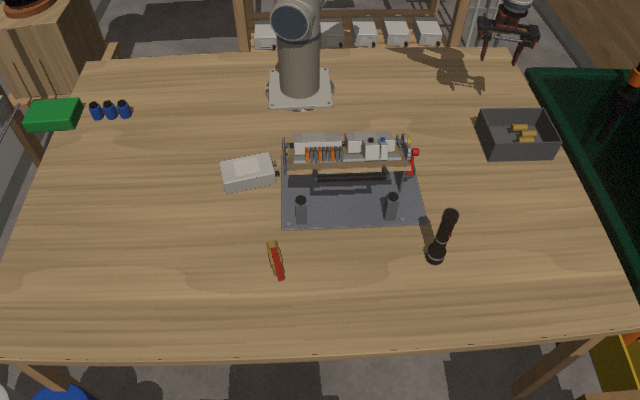

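View pics/top0.png

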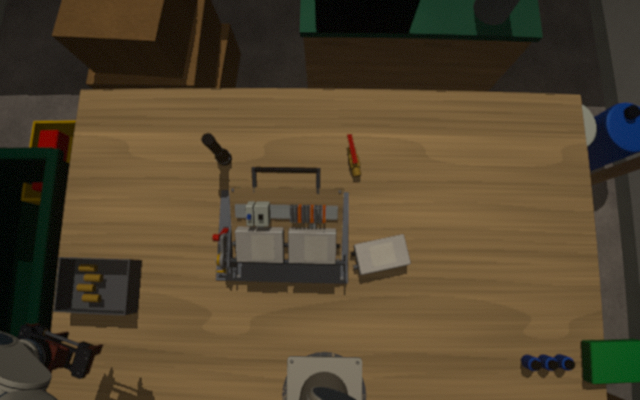

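The scene view shows the stand (plate front edge about (282,227) to (424,227)), with the torch at (437,260), the valve at (276,262) and the ballast at (248,172). The top view shows the bar from (254,170) to (318,170). I'll enlarge both to get exact pixels.

```bash
python3 - <<'E'
import cv2, numpy as np
a=cv2.imread("pics/scene0.png")[120:240,265:465]; b=cv2.imread("pics/top0.png")[150:300,190:370]
cv2.imwrite("pics/s1.png",cv2.resize(a,None,fx=4,fy=4,interpolation=cv2.INTER_CUBIC))
b=cv2.convertScaleAbs(b,alpha=1.8)
cv2.imwrite("pics/t1.png",cv2.resize(b,None,fx=4,fy=4,interpolation=cv2.INTER_CUBIC))
E
```

```text
(no output)
```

View pics/s1.png

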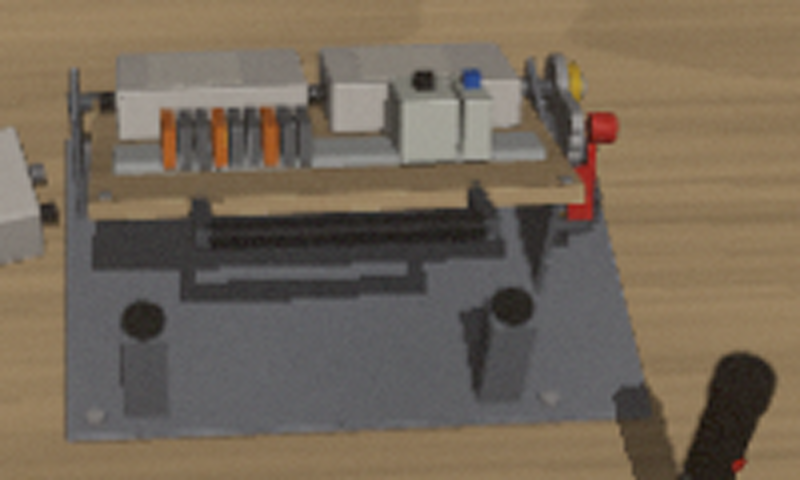

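View pics/t1.png

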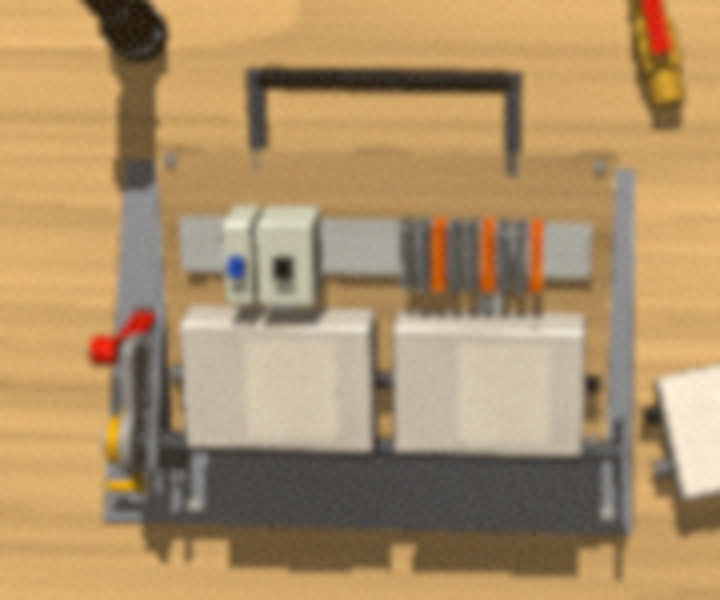

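```bash
cat > geo.py <<'E'
import numpy as np, cv2
from station import viewer
def project(name,P):
    p=viewer.camera_params(name); T=np.linalg.inv(p['pose']); c=np.asarray(P)@T[:3,:3].T+T[:3,3]
    c=c*[1,-1,-1]; K=np.array([[p['fx'],0,p['cx']],[0,p['fy'],p['cy']],[0,0,1]])
    return cv2.projectPoints(c.reshape(-1,1,3),np.zeros(3),np.zeros(3),K,np.array(p['dist']))[0].reshape(-1,2)
E
python3 - <<'E'
from geo import *
from scipy.optimize import least_squares
S=lambda l:np.array(l)/4+[265,120]-.4
T=lambda l:np.array(l)/4+[190,150]-.4
obsS=S([(205,235),(488,231),(68,440),(650,416)]); obsT=T([(513,80),(258,80),(628,533),(107,522)])
def pts(v):
    x,y,yaw,th,h,d,px=v; c,s=np.cos(yaw),np.sin(yaw)
    W=lambda L:np.array(L)@np.array([[c,s,0],[-s,c,0],[0,0,1]])+[x,y,0]
    bx,bz=-80+260*np.cos(th),102+260*np.sin(th)
    bar=[[bx,-h,bz],[bx,h,bz]]
    return W(bar+[[px,d-200,3],[px,d+200,3]]),W(bar+[[px-280,d-200,6],[px-280,d+200,6]])
def res(v):
    a,b=pts(v); return np.r_[project("scene",a)-obsS,project("top",b)-obsT].ravel()
r=least_squares(res,[400,0,0,.5,78,10,140],x_scale=[10,10,.1,.1,5,5,5])
print(np.round(r.x,3)); print(np.round(r.fun.reshape(-1,2),1))
E
```

```text
[461.764 107.175   0.      0.466  82.432  25.593 141.384]
[[-0.7  0.9]
 [-0.6 -0.8]
 [-0.9  0.2]
 [ 0.2 -0.3]
 [-0.8  0.3]
 [-0.7 -0.4]
 [ 0.7 -0.1]
 [-1.5 -0. ]]
```

```bash
cat > arm.py <<'E'
import numpy as np, json, os
from scipy.spatial.transform import Rotation as R
from station import env, set_gripper, viewer, workorder
P=dict(sx=461.8,sy=107.2,yaw=0.0,off=[0,0],phi=60.,sgn=1)
if os.path.exists('p.json'): P.update(json.load(open('p.json')))
def frame(th,yaw=None):
    """board x axis and normal in the world"""
    c,s=np.cos(P['yaw']),np.sin(P['yaw']); f=np.array([c,s,0]); l=np.array([-s,c,0]); z=np.array([0,0,1.])
    return f*np.cos(th)+z*np.sin(th), l, -f*np.sin(th)+z*np.cos(th), np.array([P['sx'],P['sy'],102.])-80*f
def pose(th,back=0,dn=0,dr=0):
    """TCP pose that has the bar at the grasp point for board angle th"""
    ex,l,n,h=frame(th); a=np.radians(P['phi']); d=-ex*np.cos(a)-n*np.sin(a)
    x=P['sgn']*l; y=np.cross(d,x)
    bar=h+ex*(260+P['off'][0]+dr)+n*(P['off'][1]+dn)
    return bar-d*(61+back), R.from_matrix(np.c_[x,y,d]).as_quat()
def fn():
    s=env.read_state(); return s
E
python3 - <<'E'
from arm import *
for sgn in(1,-1):
  for phi in (60,75):
    P['sgn']=sgn;P['phi']=phi
    print(sgn,phi)
    for th in(0,.16,.48,.8,1.0,1.2):
        q=env.ik(*pose(th)); print(th,None if q is None else np.round(q,2))
    q=env.ik(*pose(.48,100));print('pre',None if q is None else np.round(q,2))
E
```

```text
1 60
0 [0.12 0.86 1.28 0.06 1.52 0.1 ]
0.16 [0.13 0.73 1.39 0.05 1.39 0.11]
0.48 [0.15 0.46 1.62 0.01 1.1  0.15]
0.8 [ 0.19  0.19  1.88 -0.07  0.81  0.24]
1.0 [ 0.24  0.02  2.04 -0.19  0.63  0.37]
1.2 [ 0.31 -0.14  2.2  -0.45  0.46  0.65]
pre [0.15 0.37 1.52 0.01 1.3  0.15]
1 75
0 [0.13 0.74 1.46 0.04 1.2  0.11]
0.16 [0.14 0.61 1.57 0.02 1.06 0.13]
0.48 [ 0.17  0.36  1.8  -0.05  0.77  0.21]
0.8 [ 0.23  0.12  2.04 -0.26  0.47  0.42]
1.0 [ 0.28 -0.02  2.2  -0.66  0.31  0.85]
1.2 None
pre [ 0.18  0.22  1.75 -0.05  0.96  0.2 ]
-1 60
0 None
0.16 None
0.48 None
0.8 None
1.0 None
1.2 [ 0.31 -0.14  2.2  -0.45  0.46 -2.49]
pre None
-1 75
0 None
0.16 None
0.48 None
0.8 None
1.0 [ 0.28 -0.02  2.2  -0.66  0.31 -2.29]
1.2 None
pre None
```

```bash
echo '{"phi":50.0}'>p.json; python3 - <<'E'
from arm import *
import cv2
for th in(0,1.2): print(np.round(env.ik(*pose(th)),2))
set_gripper(40)
env.reach(*pose(.48,110)); env.hold(.3)
s=env.read_state();print(s['time_s'],s['tool_pos'],pose(.48,110)[0],s['orientation'],s['force'],s['width'])
cv2.imwrite('pics/w1.png',viewer.camera('wrist'))
# predicted pixels of bar ends
c=viewer.camera_params('wrist');T=np.eye(4);T[:3,:3]=R.from_quat(s['orientation']).as_matrix();T[:3,3]=s['tool_pos']
M=np.linalg.inv(T@c['tool_from_camera']);ex,l,n,h=frame(.48)
for y in(-75,0,75):
    p=M[:3,:3]@(h+260*ex+y*l)+M[:3,3]; print(c['cx']+c['fx']*p[0]/-p[2],c['cy']+c['fy']*-p[1]/-p[2], 'px/mm',c['fx']/-p[2])
E
```

```text
[0.11 0.95 1.16 0.07 1.73 0.1 ]
[ 0.27 -0.1   2.1  -0.21  0.66  0.41]
3.7167 [649.32669376 107.63414358 388.9969619 ] [649.42410162 107.2        389.01047801] [ 0.70265338  0.70315636 -0.07700121 -0.07694259] [-0.03652187  0.1039818   0.28120643] 39.7533969015682
330.6156914703627 269.31685353094406 px/mm 1.0573029109694705
330.6778086262246 192.92660138989805 px/mm 1.1357586250119862
330.7498833032047 104.29081839086095 px/mm 1.2267909681448135
```

View pics/w1.png

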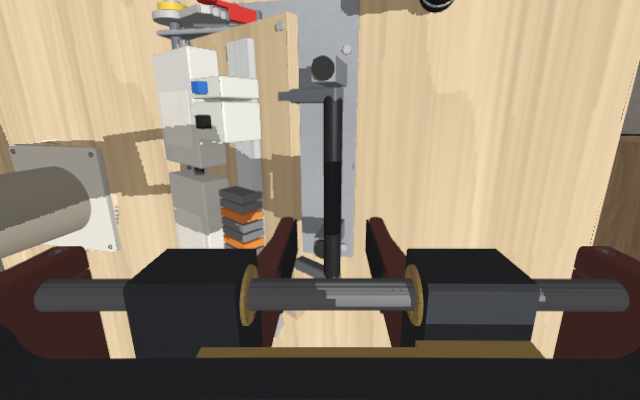

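The wrist view shows the bar upright at column 333, between the finger gaps (fingers around 285 and 375). That is about 2 px (1.7 mm) outboard of the prediction, so I'll shift and grasp.

```bash
echo '{"phi":50.0,"sx":463.5}'>p.json; python3 - <<'E'
from arm import *
env.move_l(pose(.48,60)[0],rate=100)
print(env.move_l(pose(.48)[0],rate=80,f_stop=5))
s=env.read_state();print(s['time_s'],s['tool_pos'],pose(.48)[0],s['force'])
set_gripper(0);env.hold(.3)
s=env.read_state();print(s['time_s'],s['tool_pos'],s['force'],s['wrist_torque'],s['width'],s['grip_force'])
E
```

```text
False
5.3167 [627.67217188 107.24181357 281.96320917] [627.31944439 107.2        281.61709695] [-0.74596389 -0.44191201 -0.57008914]
6.1333 [627.01323652 107.21421693 281.44239668] [-3.63906018  0.16029283 -0.4804907 ] [-0.01878043  0.46093856 -0.05205318] 15.349326614525326 30.00030755996704
```

```bash
cat >> arm.py <<'E'
def push(th):
    """push at the bar (N): from the force alone, from the hinge moment; radial force; time"""
    s=env.read_state(); ex,l,n,h=frame(th); F=np.array(s['force'])
    M=(np.cross((np.array(s['tool_pos'])-h)/1000,F)+s['wrist_torque'])@l
    return np.round([-F@n,M/.26,F@ex,s['time_s']],2)
def arc(a,b,rate,step=.08,verbose=True):
    for t in np.linspace(a,b,max(1,int(np.ceil(abs(b-a)/step)))+1)[1:]:
        p,q=pose(t); env.move_l(p,q,rate=rate)
        if verbose: print(round(t,3),push(t),flush=True)
E
python3 - <<'E'
from arm import *
print(push(.48)); arc(.48,.8,60); env.hold(.3); print(push(.8), env.read_state()['width'])
E
```

```text
[-1.25 -0.29 -3.45  6.13]
0.544 [ 1.87  2.6  -4.36  6.61]
0.608 [ 1.49  2.45 -6.73  7.08]
0.672 [ 2.32  4.2  -6.04  7.56]
0.736 [ 1.06  2.87 -7.76  8.03]
0.8 [ 1.97  4.05 -6.78  8.51]
[ 1.83  3.93 -7.17  8.81] 15.354010060243164
```

```bash
python3 - <<'E'
from arm import *
import cv2
b=push(.8)[:2]; t=.8; d=np.zeros(2)
while t<1.2:
    big=max(d)<2.5; t+=.008 if big else .0015
    p,q=pose(t); env.move_l(p,q,rate=20 if big else 5)
    if not big: env.hold(.05)
    f=push(t); d=f[:2]-b*np.cos(t)/np.cos(.8)
    if max(d)>2: print(round(t,4),np.round(d,2),f[2:])
    if max(d)>13 or min(d)>12.6 or f[3]>35: break
for i in range(4): env.hold(.2); print(push(t)[:2]-b*np.cos(t)/np.cos(.8))
print(t,push(t)); open('t.txt','w').write(str(t))
cv2.imwrite('pics/w2.png',viewer.camera('wrist'))
im=viewer.camera('scene');cv2.imwrite('pics/s2f.png',im);cv2.imwrite('pics/s2.png',cv2.resize(im[80:230,250:450],None,fx=4,fy=4))
E
```

```text
0.92 [2.65 2.52] [-8.26 12.93]
0.9215 [3.72 3.85] [-7.71 13.23]
0.923 [3.41 3.21] [-8.51 13.53]
0.9245 [4.36 4.31] [-8.07 13.83]
0.926 [5.27 5.22] [-8.34 14.13]
0.9275 [3.56 3.2 ] [-8.49 14.43]
0.929 [5.54 5.6 ] [-8.35 14.73]
0.9305 [4.72 4.3 ] [-7.68 15.03]
0.932 [5.86 5.4 ] [-8.6  15.33]
0.9335 [5.96 5.46] [-9.15 15.63]
0.935 [6.13 5.64] [-8.37 15.93]
0.9365 [7.3  6.68] [-8.81 16.23]
0.938 [7.88 7.38] [-8.78 16.53]
0.9395 [7.   6.44] [-9.07 16.83]
0.941 [7.99 7.19] [-9.47 17.13]
0.9425 [7.98 7.07] [-9.82 17.43]
0.944 [7.56 6.26] [-10.05  17.73]
0.9455 [9.69 8.84] [-9.33 18.03]
0.947 [9.81 8.76] [-10.07  18.33]
0.9485 [10.41  9.33] [-10.38  18.63]
0.95 [9.1  7.89] [-10.08  18.93]
0.9515 [9.64 8.46] [-9.47 19.23]
0.953 [10.24  8.87] [-10.27  19.53]
0.9545 [10.64  9.18] [-10.45  19.83]
0.956 [10.76  9.43] [-10.67  20.13]
0.9575 [12.46 11.33] [-9.73 20.43]
0.959 [10.95  9.4 ] [-9.61 20.73]
0.9605 [12.04 10.41] [-10.55  21.03]
0.962 [12.17 10.55] [-10.52  21.33]
0.9635 [12.06 10.15] [-10.39  21.63]
0.965 [13.93 12.52] [-10.6   21.93]
[12.86434499 11.29801956]
[13.21434499 11.40801956]
[13.01434499 11.50801956]
[13.06434499 11.39801956]
0.9649999999999985 [ 14.56  14.61 -10.04  22.73]
```

View pics/s2.png

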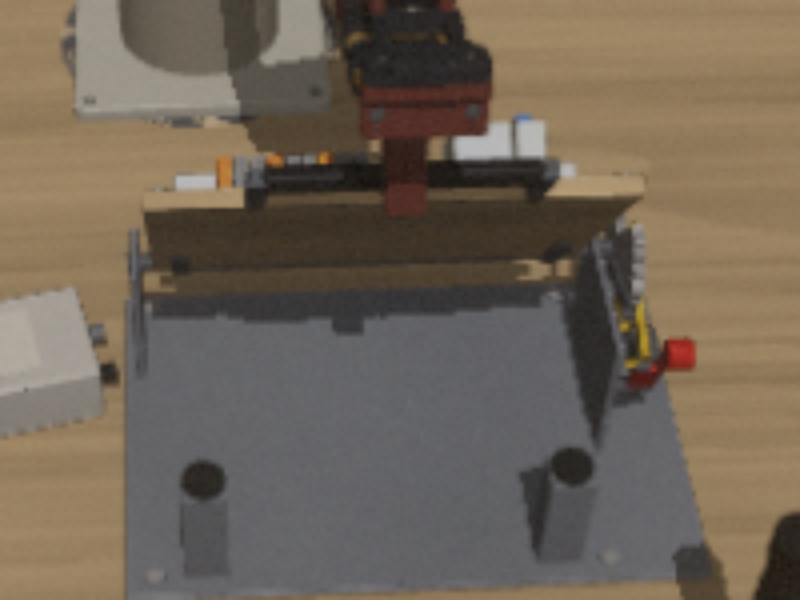

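The red pawl weight has dropped forward from full-frame (416,152) to (419,168), away from the teeth, so the pawl has tipped. Next I'll lower the board under control.

```bash
python3 - <<'E'
from arm import *
t0=float(open('t.txt').read())
ok=True
for t in np.linspace(t0,.05,19)[1:]:
    p,q=pose(t); hit=env.move_l(p,q,rate=70,f_stop=15 if t<.85 else None); f=push(t); print(round(t,3),hit,f)
    if hit or f[0]<-8: ok=False; break
if ok:
    w=f[0]
    while t>-.04:
        t-=.006; p,q=pose(t); env.move_l(p,q,rate=15); f=push(t); print(round(t,3),f)
        if f[0]<w-9: break
    env.hold(.5); print(push(t))
open('t.txt','w').write(str(t))
E
```

```text
0.914 False [ 3.45  5.29 -7.43 23.2 ]
0.863 False [ 2.55  4.47 -7.22 23.57]
0.812 False [ 2.28  4.01 -6.88 23.93]
0.762 False [ 2.54  4.48 -6.63 24.3 ]
0.711 False [ 1.84  3.28 -7.3  24.67]
0.66 False [ 2.28  3.8  -7.49 25.03]
0.609 False [ 2.47  3.85 -7.65 25.4 ]
0.558 False [ 2.79  4.26 -6.86 25.77]
0.507 False [ 2.81  3.85 -8.23 26.13]
0.457 False [ 2.39  3.51 -7.7  26.5 ]
0.406 False [ 2.62  3.56 -7.99 26.87]
0.355 False [ 3.63  4.88 -7.76 27.23]
0.304 False [ 3.25  4.32 -7.44 27.6 ]
0.253 False [ 3.31  4.04 -8.86 27.97]
0.202 False [ 2.48  3.13 -9.58 28.33]
0.152 False [ 3.42  4.34 -8.35 28.7 ]
0.101 False [ 2.67  3.59 -8.16 29.07]
0.05 False [ 3.15  3.68 -9.94 29.43]
0.044 [  3.81   4.24 -10.08  29.71]
0.038 [ 3.62  4.29 -9.08 29.98]
0.032 [ 3.34  4.2  -8.5  30.26]
0.026 [ 2.91  3.47 -9.02 30.53]
0.02 [ 3.43  3.91 -9.53 30.81]
0.014 [ 2.83  3.54 -9.03 31.08]
0.008 [ 3.1   3.86 -8.28 31.36]
0.002 [ 3.28  3.93 -9.84 31.63]
-0.004 [-3.19 -0.76 -9.7  31.91]
-0.01 [-10.67  -6.32 -11.4   32.18]
[ -9.52  -5.37 -12.22  32.68]
```

```bash
python3 - <<'E'
from arm import *
import cv2
t=float(open('t.txt').read())
arc(t,.39,50); env.hold(.2); w=push(.39)[0]; t=.39
while t>.27:
    t-=.008; p,q=pose(t); env.move_l(p,q,rate=20); f=push(t); print(round(t,3),f)
    if f[0]<w-6: break
open('t.txt','w').write(str(t))
im=viewer.camera('scene');cv2.imwrite('pics/s3.png',cv2.resize(im[80:230,250:450],None,fx=4,fy=4))
E
```

```text
0.07 [ 3.07  4.13 -9.56 33.32]
0.15 [ 1.55  2.64 -8.75 33.95]
0.23 [ 2.91  4.17 -8.87 34.58]
0.31 [ 2.22  3.4  -8.99 35.22]
0.39 [ 1.82  3.41 -7.79 35.85]
0.382 [ 2.2   3.58 -7.67 36.33]
0.374 [ 2.73  3.94 -8.36 36.6 ]
0.366 [ 2.35  3.54 -8.86 36.88]
0.358 [ 2.26  3.57 -8.04 37.15]
0.35 [ 3.67  5.   -7.98 37.42]
0.342 [ 2.72  4.07 -7.31 37.7 ]
0.334 [ 2.49  3.54 -8.78 37.98]
0.326 [ 1.26  2.73 -8.32 38.25]
0.318 [ 0.07  2.1  -9.47 38.52]
0.31 [-2.78  0.16 -8.23 38.8 ]
0.302 [-4.99 -1.43 -8.42 39.08]
```

View pics/s3.png

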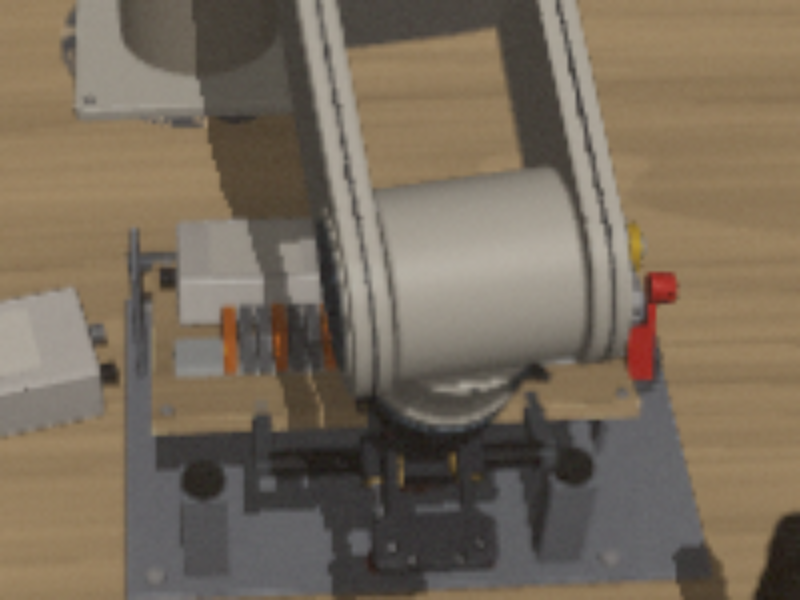

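The pawl is in again (weight at (662,288), arm upright) and it takes the load at 0.32. I'll let go, back off and check.

```bash
python3 - <<'E'
from arm import *
import cv2
p,q=pose(.314); env.move_l(p,q,rate=15); print(push(.314))
set_gripper(38); env.hold(.2); print(push(.314),env.read_state()['width'])
env.move_l(pose(.314,40)[0],rate=60); env.move_l(pose(.314,130)[0],rate=100); env.hold(.5)
s=env.read_state(); print(s['time_s'],s['force'])
c=viewer.camera_params('wrist');im=viewer.camera('wrist')
im2=viewer.camera('scene')[80:280,250:470]
T=np.eye(4);T[:3,:3]=R.from_quat(s['orientation']).as_matrix();T[:3,3]=s['tool_pos']
M=np.linalg.inv(T@c['tool_from_camera'])
for th in(.16,.32,.48):
    ex,l,n,h=frame(th)
    for y in(0,60):
        p=M[:3,:3]@(h+260*ex+y*l)+M[:3,3]; print(th,c['cx']+c['fx']*p[0]/-p[2],c['cy']+c['fy']*p[1]/p[2])
o=np.zeros((400,800,3),np.uint8); o[:,:440]=cv2.resize(im2,(440,400)); o[:,440:]=im[:,160:520]
cv2.imwrite('pics/f.png',o)
E
```

```text
[-2.1   0.49 -8.05 39.52]
[-6.300e-01 -1.140e+00  3.000e-02  4.028e+01] 37.972445241352276
42.65 [ 0.09729169 -0.05276072  0.25359192]
0.16 352.6693931154916 179.10310595597153
0.16 353.82836153700134 120.49924588325952
0.32 329.40463309950053 187.10148019984413
0.32 329.33906865460807 121.74742948730693
0.48 294.5361236533468 195.76948330012638
0.48 292.1664667851962 123.11266605824026
```

View pics/f.png

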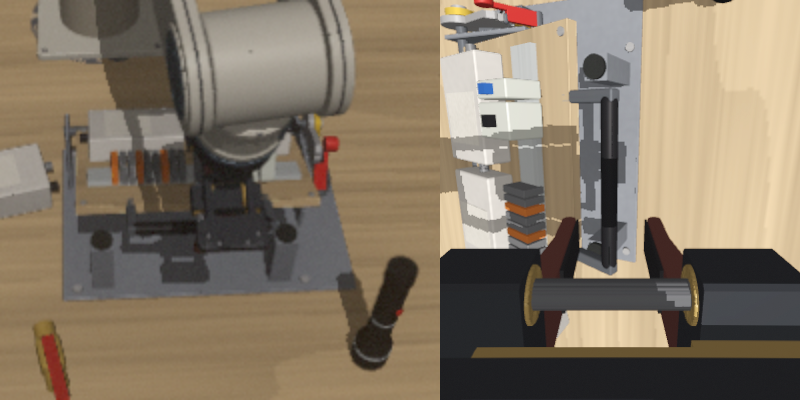

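The wrist view has the bar at column 609−280 = 329, which matches 0.32 rad (329.4 predicted). The pawl is in, the robot is clear, and the torch and valve stand where they were.

```bash
python3 -c "
from station import workorder
print(workorder.sign_off())"
```

```text
the job is handed in; nothing more can be done
None
```

The board is resting on the pawl at the second notch (about 0.32 rad by the wrist camera), let go, with the robot clear, and the job was handed in at about 43 s; no verdict was returned.

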